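# Unlock the safety cap of the orange wash jug

## Task

Unlock the press-and-turn safety cap of the jug with the orange cap, ready for washing boards: push the cap down firmly and, while it is pressed, turn it counter-clockwise (seen from above) until it is free, then let go so that it springs up and shows the yellow band. Never force it round without pressing, and do not touch the jug with the blue cap.

Things in the scene. Friction and masses are not known exactly. Their poses are not given: they have to be found in the camera images.
- orange_grip (a point): Centre of the grip bar on the orange cap, on its turning axis; moves with the cap. The bar, pinched from above, is 54 mm long (along x), 14 thick (y), 34 high; its top is 15 mm above this point. It stands on a ribbed cap 68 mm across, whose flat top is 19 mm below this point. White jug 92 mm across, orange label, fixed in a steel holder 116 mm square; bar top 162 mm above the bench; yaw varies.
- orange_turn (a joint): Turn of the orange cap in rad: 0 locked, growing counter-clockwise seen from above, stop at 1.3. A hidden tooth blocks it at about 0.1 unless the cap is pressed at least 4 mm down; forcing it past the tooth unpressed (over 4 N m) counts as breaking it. Keep it pressed until past 0.9, where it comes free. Pressed, it turns easily (under 0.2 N m).
- orange_lift (a joint): Height of the orange cap in m: 0 locked; negative when pressed, stop at -0.008; sprung upward (about 6 N at 0, 9 N at 6 mm down, 10 N at the stop). Turned free and let go it springs up to +0.007 and a yellow band shows under its skirt.
- blue_jug: The other jug, same size and shape, with a blue cap and blue label, also fixed; not to be touched. Origin at the centre of its underside on the bench, z up; its bar's top is 162 mm above the bench.

How it is judged:
By the outcome, as a careful person would: the job done as asked, in the order asked, and still so for the second after the job is handed in, with the robot touching nothing.
It also fails if it takes over 29 s, if anything falls off the work surface, if the arm or the gripper's body presses on something with over 40 N, if the wrist force passes 120 N, or if a joint passes its speed limit or range.

## Robot

A 7-joint arm with a two-finger parallel gripper is mounted at the origin on a cart in front of the work surface, level with it; the furniture and walls round the work are solid. World frame = base frame: x ahead of the robot, y to its left, z up, the work surface at z = 0. Lengths are in m, angles in rad, forces in N, time in s.
With the tool pointing down it reaches from about 0.425 to 0.95 m from the base axis. Payload 4.7 kg.
Tool frame: the origin (TCP) lies at the very end of the fingers, on their centre line; the grasp point (between the pads) lies 19 mm behind it (env.pinch_z is the distance from the TCP to the grasp point, in m); z points along the fingers, y is the line along which they close (so a half turn about z gives the same grasp; the last joint's range is limited). The gripper opens to 85 mm and grips with 20 to 120 N. Pads are 22 mm wide; open, the fingers measure 114 mm over their backs; the gripper's body (76 mm by 85 mm) begins 54 mm behind the grasp point. The pads swing forward as they close: fully open they stand 13 mm farther back than shut.
Start: joints at [-1.307, 0.469, -0.049, 1.532, 0.024, 1.141, -0.082], TCP at [0.195, 0.646, 0.231] pointing down, gripper open.
Joint ranges: [-2.59, 2.59], [-0.33, 1.99], [-1.39, 1.29], [0.1, 2.45], [-1.04, 4.18], [0.21, 1.99], [-2.66, 2.66]. Speed limits (rad/s): [2.57, 2.57, 3.14, 3.14, 3.14, 3.14, 3.14].

## Interface

Orientations are given as a unit quaternion [x, y, z, w].
In Python, from cell import env, imaging gives the robot as it stands. The module is installed in compiled form; this text tells all that it offers.
- The arm moves only by the tool drive_tool, never from a script. Its argument "commands" is a list of rows, each an object with "fingers": the closure, from -1 (fully open) to 1 (shut); "xyz": the shift along the tool's x, y, z in mm, a list of three; "twist": the turn about the tool's z in rad. In form: [{"fingers": fingers, "xyz": [tx, ty, tz], "twist": twist}, ...]. A call has 1 to 10 rows; each row is the pose to reach, as a shift and turn from the pose commanded when the call began, along the tool's axes at that moment; what a row does not reach only later rows make up. A row lasts 1/8 s, in which the tool goes at most 62.5 mm and 10.7 degrees, less where a joint would pass 70% of its speed; a pose out of reach is approached as far as the arm can. A call with a gripper value outside its range is refused whole. The fingers move at their own pace and stop on an object; "newtons" is the grip in N (left out, the last holds). Time passes only in rows, so rows that repeat a pose let the fingers close. It gives the time, the measured TCP pose, the force, the opening and the grip force at its end, in the units of the state.
- env.get_state(): the state, without advancing time (a new reading comes with each control period).
- imaging.read_camera(name): name is "side" or "top" or "wrist"; returns a dict with "pixels" (400x640x3 uint8, red, green, blue), "range_z" (400x640 float32, m along the optical axis (not along the pixel's ray), 0 where there is no reading), "fov_y" (degrees; the focal length in pixels is half the picture's height over the tangent of half this angle, whatever the lens; pixels are square), "cx", "cy" (the principal point, pixels), "R" (3x3) and "t" (3): a world point X has camera coordinates R X + t; the wrist camera has in their place "mount" (4x4, takes a point from camera to tool coordinates, whose origin is the TCP and whose axes are the flange's). Camera axes: x right, y down, z forward; pixel columns grow to the right and rows downward; lengths in m; the calibration is good to about 2 mm. A picture is of the moment at which its call begins: read the wrist's pose just before it.
- env.finish_job(): hands the job in; it is judged then, once.
The state is a dict: "t": time; "joint_positions": joint angles; "dq": joint speeds; "joint_efforts": joint torques, N m; "position": TCP position; "eef_rot": TCP orientation; "contact_force": force on the tool from outside, world axes, zero at the start; "moment": the same for the moment, N m; "width": finger opening in m; "grasp_force": force on a finger pad.
Only numpy, scipy, OpenCV 4.12 (cv2) and the standard library are available. Lean on these libraries where they do the work, as an engineer would, in place of code of your own. Each camera call takes 0.05 s, during which the arm holds its last target. There are 200 camera calls.

## Working session

There is one attempt and no reset: what is moved stays moved. The work goes in short steps, Python scripts to look and compute and a tool call to move; the robot and the scene stay as the last step left them, time stands still between calls to the robot, and variables do not carry over. Pictures are saved under pics/ and viewed, at most 10 in all, crops included, and the job is handed in when it is done.

Besides the shell and the picture viewer there is one more tool, called after "Emit:" in YAML: its name, and indented under it one key for each argument. drive_tool: Moves the arm, as the interface text tells. Its arguments: {"type":"object","properties":{"commands":{"type":"array"},"newtons":{"type":"number"}},"required":["commands"]}

```bash
mkdir -p pics; python3 - <<'E'
from cell import env, imaging
import cv2,pickle,numpy as np
s=env.get_state();print({k:np.round(v,4).tolist() for k,v in s.items()},env.pinch_z)
d={}
for n in("top","side"):
    d[n]=imaging.read_camera(n);cv2.imwrite(f"pics/{n}.png",d[n]["pixels"][:,:,::-1])
    print({k:v for k,v in d[n].items() if k not in("pixels","range_z")})
pickle.dump(d,open("d.pkl","wb"))
im=np.hstack([cv2.resize(d[n]["pixels"],(400,250)) for n in d]);
E
```

```text
{'t': 0.0, 'joint_positions': [-1.3069, 0.4695, -0.0486, 1.5337, 0.0241, 1.141, -0.0823], 'dq': [0.0001, -0.0002, -0.0001, 0.0001, 0.0004, -0.0003, 0.0008], 'joint_efforts': [0.0002, -51.031, -0.0466, -23.772, 0.0106, 0.0075, 0.0], 'position': [0.1946, 0.6457, 0.2302], 'eef_rot': [0.1459, 0.9893, -0.001, -0.0001], 'contact_force': [-0.8633, -0.3427, 0.0784], 'moment': [0.0308, -0.0266, -0.0054], 'grasp_force': 0.0, 'width': 0.0854} 0.0187
{'fov_y': 52.487769975919754, 'cx': 323.3757602294299, 'cy': 207.25253072658154, 'R': array([[ 1.00257435e-02, -9.99949736e-01,  9.61680216e-05],
       [-9.87479313e-01, -9.91585309e-03, -1.57436598e-01],
       [ 1.57429638e-01,  1.48345502e-03, -9.87529092e-01]]), 't': array([0.00391879, 0.54450202, 0.94158375])}
{'fov_y': 52.98643201462788, 'cx': 323.0532964883057, 'cy': 199.10437541434234, 'R': array([[ 0.97796019, -0.20867851,  0.00686701],
       [-0.13940606, -0.67709642, -0.72256929],
       [ 0.15543431,  0.7056867 , -0.69126439]]), 't': array([-0.51261171,  0.13438217,  0.86521807])}
```

View pics/top.png

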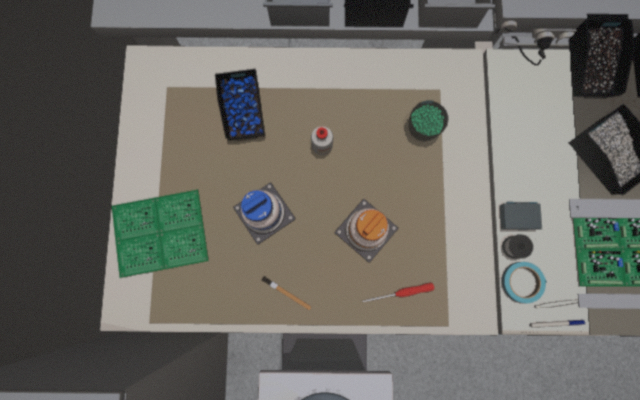

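View pics/side.png

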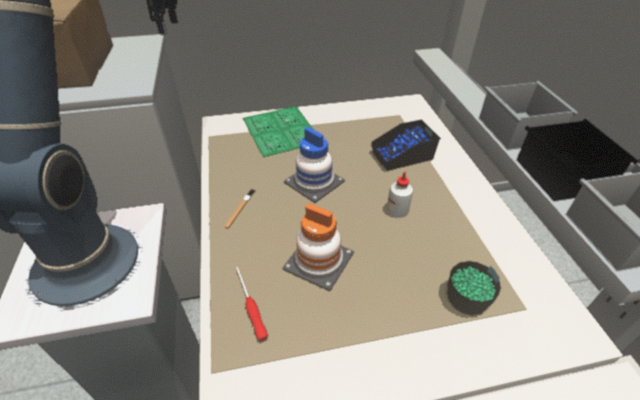

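The top view shows the orange cap at about (373,222) and the blue one at about (257,205). In the side view orange is at (319,222) and blue at (314,145). Next I'll measure the bar from range points near its top.

```bash
cat > h.py <<'E'
import numpy as np,cv2
def world(c,R=None,t=None):
    f=200/np.tan(np.radians(c["fov_y"]/2));v,u=np.mgrid[:400,:640];z=c["range_z"].astype(float)
    P=np.stack([(u-c["cx"])/f*z,(v-c["cy"])/f*z,z],-1)
    return (P-c["t"])@c["R"] if R is None else P@R.T+t
def bar(c,W,lo,hi,zmin=.150):
    h=cv2.cvtColor(c["pixels"],cv2.COLOR_RGB2HSV)
    col=(h[...,0]>=lo)&(h[...,0]<=hi)&(h[...,1]>120)&(c["range_z"]>0)
    for nm,m in(("bar",col&(W[...,2]>zmin)&(W[...,2]<.175)),("cap",col&(W[...,2]>.10)&(W[...,2]<.175))):
        p=W[m]
        if len(p)<4: print(nm,len(p));continue
        p2=p[:,:2].astype(np.float32);r=cv2.minAreaRect(p2)
        e,V=np.linalg.eigh(np.cov(p2.T));a=V[:,1]
        print(nm,len(p),"mean",p.mean(0).round(4),"zmax",p[:,2].max().round(4),"rect",np.round(r[0],4),np.round(r[1],4),"yaw",round(float(np.degrees(np.arctan2(a[1],a[0])))%180,1))
E
python3 - <<'E'
import pickle,h
d=pickle.load(open("d.pkl","rb"))
for n in d:
    W=h.world(d[n])
    for c,l,u in(("orange",5,18),("blue",105,125)): print(n,c);h.bar(d[n],W,l,u)
E
```

```text
top orange
bar 168 mean [ 0.4955 -0.1004  0.159 ] zmax 0.1628 rect [ 0.68   -0.3303] [0.0217 0.649 ] yaw 128.8
cap 669 mean [ 0.4931 -0.0966  0.1354] zmax 0.1628 rect [ 0.6612 -0.3391] [0.0652 0.6558] yaw 129.0
top blue
bar 172 mean [0.5367 0.1573 0.1588] zmax 0.1629 rect [0.7562 0.0498] [0.0344 0.5442] yaw 152.5
cap 598 mean [0.5334 0.1565 0.1367] zmax 0.1629 rect [0.7491 0.045 ] [0.0652 0.551 ] yaw 153.3
side orange
bar 209 mean [ 0.4927 -0.1038  0.1568] zmax 0.1617 rect [ 0.4932 -0.1016] [0.0145 0.0538] yaw 140.3
cap 955 mean [ 0.4897 -0.1128  0.1337] zmax 0.1617 rect [ 0.5937 -0.0661] [0.2823 0.0643] yaw 172.1
side blue
bar 93 mean [0.5326 0.1535 0.1569] zmax 0.1606 rect [0.5334 0.1564] [0.0156 0.0527] yaw 125.3
cap 355 mean [0.5301 0.1449 0.1344] zmax 0.1606 rect [0.5303 0.1485] [0.0564 0.0662] yaw 140.6
```

Emit:
drive_tool:
  commands:
    - {"fingers":-1,"xyz":[-45,-20,-5],"twist":0.18}
    - {"fingers":-1,"xyz":[-90,-40,-10],"twist":0.36}
    - {"fingers":-1,"xyz":[-140,-62,-15],"twist":0.54}
    - {"fingers":-1,"xyz":[-190,-84,-20],"twist":0.72}
    - {"fingers":-1,"xyz":[-240,-107,-20],"twist":0.9}
    - {"fingers":-1,"xyz":[-290,-129,-20],"twist":1.08}
    - {"fingers":-1,"xyz":[-344,-153,-20],"twist":1.26}
    - {"fingers":-1,"xyz":[-360,-203,-20],"twist":1.44}
    - {"fingers":-1,"xyz":[-376,-250,-20],"twist":1.62}
    - {"fingers":-1,"xyz":[-392,-300,-20],"twist":1.8}

```text
t: 1.35
position: [0.4833, 0.2442, 0.2509]
eef_rot: [0.867, 0.498, -0.0, 0.0]
contact_force: [0.3, 0.9, -0.1]
width: 0.0854
grasp_force: 0.0
```

```bash
cat >> h.py <<'E'
from scipy.spatial.transform import Rotation as Ro
def plan(s,xyz,yawdeg):
    R=Ro.from_quat(s["eef_rot"]).as_matrix();d=R.T@(np.array(xyz)-s["position"])*1000
    y=np.degrees(np.arctan2(R[1,1],R[0,1]))
    print("t",s["t"],"pos",np.round(s["position"],4),"yaw_y",y.round(2),"j",np.round(s["joint_positions"],2),"shift mm",d.round(1),"twist",np.radians((y-yawdeg+180)%360-180).round(3))
    print("tilt",R[:,2].round(3),"F",np.round(s["contact_force"],1),"M",np.round(s["moment"],2))
E
python3 -c "
from cell import env;import h
h.plan(env.get_state(),[.493,-.1,.25],-130)"
```

```text
t 1.35 pos [0.4833 0.2442 0.2509] yaw_y -30.24 j [-0.94  0.24  0.47  1.85 -0.12  1.08 -0.95] shift mm [-292.5  181.8    1. ] twist 1.741
tilt [-0.001 -0.    -1.   ] F [ 0.3  0.9 -0.1] M [-0.02 -0.04  0.02]
```

Emit:
drive_tool:
  commands:
    - {"fingers":-1,"xyz":[-35,22,0],"twist":0.18}
    - {"fingers":-1,"xyz":[-75,46,0],"twist":0.36}
    - {"fingers":-1,"xyz":[-115,71,0],"twist":0.54}
    - {"fingers":-1,"xyz":[-155,96,0],"twist":0.72}
    - {"fingers":-1,"xyz":[-195,121,0],"twist":0.9}
    - {"fingers":-1,"xyz":[-235,146,0],"twist":1.08}
    - {"fingers":-1,"xyz":[-270,168,0],"twist":1.26}
    - {"fingers":-1,"xyz":[-292,182,0],"twist":1.44}
    - {"fingers":-1,"xyz":[-292,182,0],"twist":1.6}
    - {"fingers":-1,"xyz":[-292,182,0],"twist":1.74}

```text
t: 2.6
position: [0.4953, -0.0984, 0.251]
eef_rot: [0.94, -0.342, -0.0, 0.0]
contact_force: [-0.5, -0.4, -0.7]
width: 0.0855
grasp_force: 0.0
```

Emit:
drive_tool:
  commands:
    - {"fingers":-1,"xyz":[0,0,0],"twist":0.0}
    - {"fingers":-1,"xyz":[0,0,0],"twist":0.0}

```text
t: 2.85
position: [0.4956, -0.0977, 0.2511]
eef_rot: [0.941, -0.338, -0.0, -0.0]
contact_force: [0.7, 0.1, -0.3]
width: 0.0854
grasp_force: 0.0
```

```bash
python3 - <<'E'
from cell import env,imaging;import h,cv2,numpy as np
s=env.get_state();c=imaging.read_camera("wrist")
h.plan(s,[.493,-.1,.25],-130)
cv2.imwrite("pics/w1.png",c["pixels"][:,:,::-1])
R=h.Ro.from_quat(s["eef_rot"]).as_matrix();M=c["mount"]
W=h.world(c,R@M[:3,:3],R@M[:3,3]+s["position"]);h.bar(c,W,5,18,.155)
E
```

```text
t 2.85 pos [ 0.4956 -0.0977  0.2511] yaw_y -129.47 j [-0.68  0.23  0.95  1.94 -0.21  1.07 -1.9 ] shift mm [-0.5  3.4  1.1] twist 0.009
tilt [-0.  0. -1.] F [ 0.7  0.1 -0.3] M [-0.05 -0.01 -0.01]
bar 912 mean [ 0.4934 -0.1003  0.16  ] zmax 0.1625 rect [ 0.4926 -0.0996] [0.014  0.0536] yaw 139.4
cap 3400 mean [ 0.4957 -0.1013  0.1369] zmax 0.1625 rect [ 0.5805 -0.0391] [0.283  0.0683] yaw 23.5
```

View pics/w1.png

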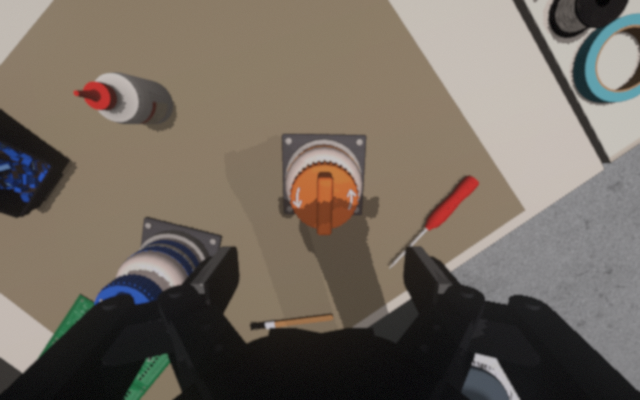

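The wrist view shows the orange bar at about (325,203), aligned between the fingers, with the blue jug at the lower left, well clear. The bar is at (0.493, -0.100) with yaw 139.5°. Next I'll descend and grip.

Emit:
drive_tool:
  commands:
    - {"fingers":-1,"xyz":[-0.5,3.4,20],"twist":0.02}
    - {"fingers":-1,"xyz":[-0.5,3.4,50],"twist":0.02}
    - {"fingers":-1,"xyz":[-0.5,3.4,80],"twist":0.02}
    - {"fingers":-1,"xyz":[-0.5,3.4,105],"twist":0.02}
    - {"fingers":-1,"xyz":[-0.5,3.4,118],"twist":0.02}
    - {"fingers":-1,"xyz":[-0.5,3.4,118],"twist":0.02}
    - {"fingers":-1,"xyz":[-0.5,3.4,118],"twist":0.02}

```text
t: 3.78
position: [0.4939, -0.1005, 0.1341]
eef_rot: [0.937, -0.348, 0.001, -0.0]
contact_force: [-0.1, 0.3, 0.5]
width: 0.0855
grasp_force: 0.0
```

Emit:
drive_tool:
  commands:
    - {"fingers":1,"xyz":[0,0,0],"twist":0}
    - {"fingers":1,"xyz":[0,0,0],"twist":0}
    - {"fingers":1,"xyz":[0,0,0],"twist":0}
    - {"fingers":1,"xyz":[0,0,0],"twist":0}
    - {"fingers":1,"xyz":[0,0,0],"twist":0}
    - {"fingers":1,"xyz":[0,0,0],"twist":0}
    - {"fingers":1,"xyz":[0,0,0],"twist":0}
    - {"fingers":1,"xyz":[0,0,0],"twist":0}
  newtons: 70

```text
t: 4.78
position: [0.4934, -0.1, 0.1335]
eef_rot: [0.938, -0.348, 0.0, -0.0]
contact_force: [-0.9, 2.3, 5.3]
width: 0.0123
grasp_force: 69.7
```

```bash
python3 -c "
from cell import env;import h
s=env.get_state();h.plan(s,[.493,-.1,.132],-130.5);print(s['width'],s['grasp_force'])"
```

```text
t 4.775 pos [ 0.4934 -0.1     0.1335] yaw_y -130.72 j [-0.55  0.4   0.85  2.07 -0.41  0.84 -1.75] shift mm [-0.3  0.3  1.5] twist -0.004
tilt [ 0.     0.001 -1.   ] F [-0.9  2.3  5.3] M [0.43 0.14 0.24]
0.012338475013214075 69.70194697380066
```

Emit:
drive_tool:
  commands:
    - {"fingers":1,"xyz":[0,0,2],"twist":0}
    - {"fingers":1,"xyz":[0,0,4],"twist":0}
    - {"fingers":1,"xyz":[0,0,6],"twist":0}
    - {"fingers":1,"xyz":[0,0,8],"twist":0}
    - {"fingers":1,"xyz":[0,0,8],"twist":0}
    - {"fingers":1,"xyz":[0,0,8],"twist":0}

```text
t: 5.52
position: [0.4935, -0.1, 0.1259]
eef_rot: [0.938, -0.348, 0.0, -0.001]
contact_force: [-2.4, 1.4, 9.2]
width: 0.0128
grasp_force: 70.3
```

```bash
python3 - <<'E'
from cell import env,imaging;import h,cv2
s=env.get_state();h.plan(s,[.493,-.1,.132],-130.5);print(s['width'],s['grasp_force'])
c=imaging.read_camera("side");cv2.imwrite("pics/s2.png",cv2.resize(c["pixels"][170:300,230:410,::-1],None,fx=4,fy=4))
E
```

```text
t 5.525 pos [ 0.4935 -0.1     0.1259] yaw_y -130.72 j [-0.54  0.41  0.83  2.08 -0.42  0.82 -1.73] shift mm [-0.4  0.3 -6.1] twist -0.004
tilt [ 0.     0.001 -1.   ] F [-2.4  1.4  9.2] M [0.49 0.46 0.26]
0.012780179293630019 70.25994300842285
```

View pics/s2.png

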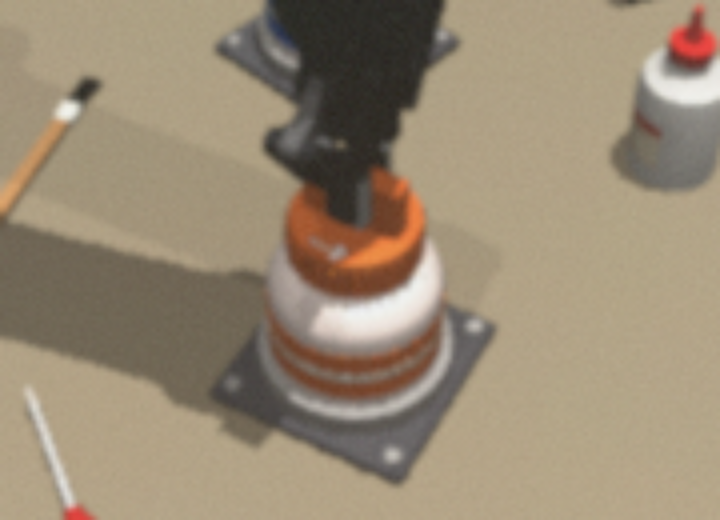

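The side view (cap at about (355,230) in the crop) shows the bar pinched and the cap pressed down. The 9 N reading is about what the spring gives at 6 mm. Next I'll press 1.5 mm more and start turning.

Emit:
drive_tool:
  commands:
    - {"fingers":1,"xyz":[0,0,1.5],"twist":0}
    - {"fingers":1,"xyz":[0,0,1.5],"twist":-0.05}
    - {"fingers":1,"xyz":[0,0,1.5],"twist":-0.1}
    - {"fingers":1,"xyz":[0,0,1.5],"twist":-0.16}
    - {"fingers":1,"xyz":[0,0,1.5],"twist":-0.22}
    - {"fingers":1,"xyz":[0,0,1.5],"twist":-0.22}

```text
t: 6.32
position: [0.4937, -0.0997, 0.1254]
eef_rot: [0.97, -0.243, 0.0, -0.002]
contact_force: [-4.2, 3.8, 18.9]
width: 0.0125
grasp_force: 71.5
```

```bash
python3 -c "
from cell import env;import h
s=env.get_state();h.plan(s,[.493,-.1,.132],-130.5);print(s['width'],s['grasp_force'])"
```

```text
t 6.325 pos [ 0.4937 -0.0997  0.1254] yaw_y -118.15 j [-0.49  0.4   0.77  2.08 -0.39  0.81 -1.55] shift mm [-0.5  0.6 -6.6] twist 0.215
tilt [ 0.001  0.003 -1.   ] F [-4.2  3.8 18.9] M [ 0.82  1.06 -0.06]
0.012527969641512223 71.51749849319458
```

It's at the stop, past the tooth, with almost no torque. I'll keep turning.

Emit:
drive_tool:
  commands:
    - {"fingers":1,"xyz":[0,0,0],"twist":-0.12}
    - {"fingers":1,"xyz":[0,0,0],"twist":-0.24}
    - {"fingers":1,"xyz":[0,0,0],"twist":-0.36}
    - {"fingers":1,"xyz":[0,0,0],"twist":-0.48}
    - {"fingers":1,"xyz":[0,0,0],"twist":-0.6}
    - {"fingers":1,"xyz":[0,0,0],"twist":-0.72}
    - {"fingers":1,"xyz":[0,0,0],"twist":-0.84}
    - {"fingers":1,"xyz":[0,0,0],"twist":-0.94}
    - {"fingers":1,"xyz":[0,0,0],"twist":-0.99}
    - {"fingers":1,"xyz":[0,0,0],"twist":-0.99}

```text
t: 7.58
position: [0.4938, -0.0981, 0.1254]
eef_rot: [0.969, 0.247, 0.001, -0.002]
contact_force: [-3.7, 6.8, 18.9]
width: 0.0128
grasp_force: 71.5
```

```bash
python3 -c "
from cell import env;import h
s=env.get_state();h.plan(s,[.493,-.1,.132],-130.5);print(s['width'],s['grasp_force'])"
```

```text
t 7.575 pos [ 0.4938 -0.0981  0.1254] yaw_y -61.38 j [-0.3   0.35  0.52  2.07 -0.25  0.79 -0.71] shift mm [-1.6  1.3 -6.6] twist 1.206
tilt [ 0.001  0.004 -1.   ] F [-3.7  6.8 18.9] M [1.52 1.   0.  ]
0.012792412981900278 71.5011978149414
```

Emit:
drive_tool:
  commands:
    - {"fingers":1,"xyz":[0,0,-3],"twist":0}
    - {"fingers":1,"xyz":[0,0,-6],"twist":0}
    - {"fingers":1,"xyz":[0,0,-9],"twist":0}
    - {"fingers":1,"xyz":[0,0,-9],"twist":0}
    - {"fingers":-1,"xyz":[0,0,-9],"twist":0}
    - {"fingers":-1,"xyz":[0,0,-9],"twist":0}
    - {"fingers":-1,"xyz":[0,0,-9],"twist":0}
    - {"fingers":-1,"xyz":[0,0,-9],"twist":0}
    - {"fingers":-1,"xyz":[0,0,-9],"twist":0}
    - {"fingers":-1,"xyz":[0,0,-9],"twist":0}

```text
t: 8.82
position: [0.4931, -0.1002, 0.1327]
eef_rot: [0.969, 0.247, -0.0, -0.0]
contact_force: [0.0, -0.2, -0.4]
width: 0.0853
grasp_force: 0.0
```

Emit:
drive_tool:
  commands:
    - {"fingers":-1,"xyz":[0,0,0],"twist":0}
    - {"fingers":-1,"xyz":[0,0,-10],"twist":0}
    - {"fingers":-1,"xyz":[0,0,-30],"twist":0}
    - {"fingers":-1,"xyz":[0,0,-60],"twist":0}
    - {"fingers":-1,"xyz":[0,0,-90],"twist":0}
    - {"fingers":-1,"xyz":[0,0,-120],"twist":0}
    - {"fingers":-1,"xyz":[0,0,-120],"twist":0}
    - {"fingers":-1,"xyz":[0,0,-120],"twist":0}

```text
t: 9.82
position: [0.4927, -0.1001, 0.2525]
eef_rot: [0.969, 0.247, -0.0, -0.0]
contact_force: [0.4, 0.0, 0.2]
width: 0.0855
grasp_force: 0.0
```

```bash
python3 - <<'E'
from cell import env,imaging;import h,cv2
s=env.get_state();h.plan(s,[.493,-.1,.132],-130.5);print(s['width'])
c=imaging.read_camera("side");cv2.imwrite("pics/s3.png",cv2.resize(c["pixels"][170:300,230:410,::-1],None,fx=4,fy=4))
h.bar(c,h.world(c),5,18,.158)
E
```

```text
t 9.825 pos [ 0.4927 -0.1001  0.2525] yaw_y -61.42 j [-0.38  0.17  0.57  1.93 -0.11  1.06 -0.83] shift mm [  0.4   0.2 120.5] twist 1.206
tilt [-0.001  0.    -1.   ] F [0.4 0.  0.2] M [-0.04  0.01  0.07]
0.08547567229468367
bar 198 mean [ 0.4952 -0.1034  0.1639] zmax 0.171 rect [ 0.7682 -0.0647] [0.607  0.0289] yaw 8.9
cap 997 mean [ 0.491  -0.1138  0.1389] zmax 0.171 rect [ 0.7655 -0.0884] [0.6152 0.0692] yaw 9.5
```

View pics/s3.png

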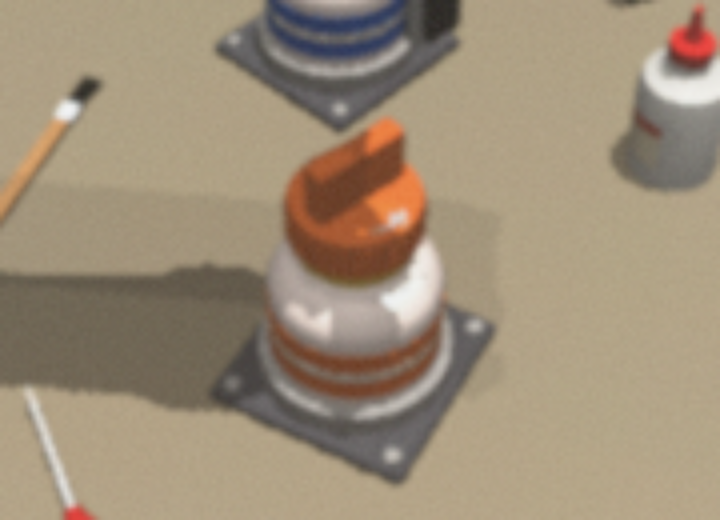

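The cap has turned about 70° and sprung up: the bar top is now at about 0.169 m, up 7 mm, and a thin yellow band shows under the skirt at about (370,278) in the crop. The gripper is clear, so I'll hand in.

```bash
python3 -c "
from cell import env;print(env.finish_job())"
```

```text
the job is handed in; nothing more can be done
None
```

The orange cap is unlocked and the job is handed in: I pressed the cap to its stop, turned it about 1.2 rad counter-clockwise and let go; it sprang up about 7 mm and shows the yellow band, and the blue jug was not touched.

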